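Mesh a splined seed rotor in a seed drill meter and hold it home

TASK

First turn the orange knob on the green seed-meter base counter-clockwise (seen from above) until it clicks past its detent and the yellow dust shutter it carries has swung clear of the steel hub. Then take the grey seed rotor out of its wooden holder, turn it until its cross-shaped splines mesh with the slots of the hub, and slide it fully home, flange flush on the hub, against the spring inside. Finish while still holding it pressed home (do not let go), and leave the other parts lying on the slab where they are.

Things in the scene. Friction and masses are not known exactly. Their poses are not given: they have to be found in the camera images.
- knob_grip (a point): Centre of the knob's orange grip bar, on the knob's vertical axis, 92 mm above the slab. Bar 12 mm thick (frame x), 44 mm long (y), 32 mm high (z 76 to 108 mm), on a black 32 mm round boss. The frame turns with the knob; its -y points along the yellow shutter blade fixed to the knob (z 62 to 66 mm), which ends in a 52 mm disc 90 mm from the axis.
- shutter (a joint): Angle of knob and shutter: 0 = shut (disc over the hub); grows counter-clockwise seen from above. Stops at 0 and at 1.3 rad (open). A spring detent holds it against either stop with about 0.12 N m; dead centre lies at 0.65 rad, and beyond it the knob flips on to 1.3 by itself.
- hub_mouth (a point): Centre of the top face of the steel hub (50 mm round turret), 60 mm above the slab, z up, 90 mm from the knob axis. In it a cross-shaped spline bore over 30 mm deep: two slots crossing at the centre, each 9.5 mm wide and 36 mm long, along this frame's x and y (every quarter turn is alike). The shut shutter's disc covers it, 2 mm above.
- hub (a joint): Turn of the hub about its vertical axis in the base, different on each start, range -0.9 to 0.9 rad. Stiff (0.25 N m of friction): it stays unless the splines twist it. hub_mouth's frame already includes it.
- plunger (a joint): Brass spring plunger, 12 mm across, at the bottom of the spline bore: 0 = up, its top 18 mm below the hub's top face; grows as it is pressed down, 0.012 m when the rotor is home. The spring gives 6 N at 0 and 12 N at 0.012 m; let go, it lifts the rotor again.
- rotor_grip (a point): Centre of the grey seed rotor's square grip boss, 24 x 24 mm, 45 mm high (this point half-way up, 22.5 mm above the flange's top). Its flats face this frame's x and y. At the start the rotor stands upright in its holder, this point 68.5 mm above the slab; home in the hub it is 92.5 mm above the slab.
- rotor_seat (a point): Centre of the underside of the rotor's flange, 32.5 mm below rotor_grip, same axes. The flange is round, toothed, 10 mm thick and 50 mm over its teeth. Home means this point lies at hub_mouth.
- rotor: The whole rotor, 85 mm high, about 0.12 kg; origin at the centre of the stem's foot, z up. The stem below the flange is 30 mm long: a cross of two splines 7 mm wide and 30 mm long along x and y, in line with the boss's flats, lower edges rounded.
- stand: Round wooden holder of the rotor, fixed, 62 mm across, 36 mm high, round bore 38 mm; origin at its underside. The rotor's flange lies on its top.
- meter: Green seed-meter base, fixed, 100 mm (x) x 200 mm (y) x 22 mm, origin at the centre of its underside; carries the hub at y = -42 mm and the knob at y = +48 mm.
- cover: White round ceramic socket cover, 76 mm across, 11 mm thick, origin at its underside; lies on the slab and stays there.
- sprinkler: Green plastic sprinkler head, 52 mm across, 64 mm high, origin at its underside; stays there.
- bolt: Chrome bolt, 63 mm long, lying; origin on the slab below it; stays there.
- clutch_lever: Steel motorcycle clutch lever, 190 mm long, lying; origin on the slab below its middle; stays there.
Things that resemble listed ones, but are neither listed nor needed, are in the scene too. Leave any blue or pink look-alike of the rotor alone.

How it is judged:
By the outcome, as a careful person would: the job done as asked, in the order asked, and still so for the second after the job is handed in, while the arm keeps its last pose, push and grip.
It also fails if it takes over 54 s, if anything falls off the work surface, if the arm or the gripper's body presses on something with over 40 N, if the wrist force passes 120 N, or if a joint passes its speed limit or range.

ROBOT

A 6-joint arm with a two-finger parallel gripper is mounted at the origin on the work surface. World frame = base frame: x ahead of the robot, y to its left, z up, the work surface at z = 0. Lengths are in m, angles in degrees, forces in N, time in s.
With the tool pointing down it reaches from about 0.3 to 0.75 m from the base axis. Payload 8.5 kg.
Tool frame: the origin (TCP) lies between the finger pads; the fingertips stand 17 mm ahead of it and the grasp point (between the pads) lies 2 mm behind it; z points along the fingers, y is the direction in which the jaws open and shut (so a half turn about z gives the same grasp; the last joint's range is limited). The gripper opens to 85 mm and grips with 20 to 120 N. Pads are 22 mm wide; open, the fingers measure 114 mm over their backs; the gripper's body (76 mm by 85 mm) begins 54 mm behind the grasp point. The pads swing forward as they close: fully open they stand 13 mm farther back than shut.
Start: joints at [-84.242, 21.807, 74.336, -0, 83.858, -12.336], TCP at [0.171, -0.523, 0.248] pointing down, gripper open.
Joint ranges: [-178.18, 178.18], [-50.72, 133.34], [12.68, 142.11], [-81.47, 261.47], [9.98, 163.14], [-165.26, 165.26]. Speed limits (degrees/s): [136.94, 136.94, 180, 180, 180, 180].

INTERFACE

Orientations are given as a 3x3 rotation matrix whose columns are the frame's x, y, z axes.
In Python, from rig import readout, eyes, env gives the robot as it stands.
- The arm moves only by the tool arm_command, never from a script. Its argument "rows" is text: rows parted by semicolons, each of 7 numbers parted by spaces: the closure, from 0 (fully open) to 1 (shut), then the shift along the tool's x, y, z in mm, then the turn, a rotation vector about the tool's x, y, z in degrees. In form: grip dx dy dz rx ry rz; .... A call has 1 to 5 rows; each row shifts and turns the commanded pose from where the row before left it, along the tool's axes as they then stand; what a row does not reach is not made up. A row lasts 1/12 s, in which the tool goes at most 41.7 mm and 7.16 degrees, less where a joint would pass 70% of its speed; a pose out of reach is approached as far as the arm can. A call with a gripper value outside its range is refused whole. The fingers move at their own pace and stop on an object; "squeeze" is the grip in N (left out, the last holds). Time passes only in rows, so rows that do not move let the fingers close. It gives the time, the measured TCP pose, the force and the opening at its end, in the units of the state.
- readout.observe(): the state, without advancing time (a new reading comes with each control period).
- eyes.get_image(name): name is "scene" or "top"; returns the picture (384x512x3 uint8, red, green, blue); there is no depth.
- eyes.camera_model(name): a dict with "mtx" (3x3 intrinsics, pixels), "view" (4x4, takes a point from world to camera coordinates). Camera axes: x right, y up, looking along -z (the intrinsics and any distortion apply to the point x, -y, -z); pixel columns grow to the right and rows downward; lengths in m; the calibration is good to about 2 mm. A picture is of the moment at which its call begins. camera_model takes no time and is no camera call.
- env.close_job(): hands the job in, once; it reports no verdict.
The state is a dict: "time_s": time; "q": joint angles; "qvel": joint speeds; "joint_efforts": joint torques, N m; "position": TCP position; "tool_rot": TCP orientation; "ft_force": force on the tool from outside, world axes, zero at the start; "wrist_torque": the same for the moment, N m; "grip_width": finger opening in m.
Only numpy, scipy, OpenCV 4.12 (cv2) and the standard library are available. Lean on these libraries where they do the work, as an engineer would, in place of code of your own. Each camera call takes 0.05 s, during which the arm holds its last target. There are 200 camera calls.

## Working session

There is one attempt and no reset: what is moved stays moved. The work goes in short steps, Python scripts to look and compute and a tool call to move; the robot and the scene stay as the last step left them, time stands still between calls to the robot, and variables do not carry over. Pictures are saved under pics/ and viewed, about 8 in all and at most 12, crops included, and the job is handed in when it is done.

Besides the shell and the picture viewer there is one more tool, called after "Call:" as name(argument=value, ...), one argument or row to a line, values as JSON. arm_command: Moves the arm, as the interface text tells. Its arguments: {"type":"object","properties":{"rows":{"type":"string"},"squeeze":{"type":"number"}},"required":["rows"]}

```bash
ls && mkdir -p pics && cat > h.py <<'E'
import numpy as np, cv2
from rig import readout, eyes, env
def snap(n,f=None):
    im=eyes.get_image(n)
    if f: cv2.imwrite('pics/'+f,cv2.cvtColor(im,cv2.COLOR_RGB2BGR))
    return im
def ray(n,u,v):
    m=eyes.camera_model(n);V=np.array(m['view']);K=np.array(m['mtx'])
    d=np.linalg.solve(K,[u,v,1.]);d=V[:3,:3].T@(d*[1,-1,-1])
    return -V[:3,:3].T@V[:3,3],d
def onz(n,u,v,z):
    o,d=ray(n,u,v);return o+d*(z-o[2])/d[2]
def proj(n,p):
    m=eyes.camera_model(n);V=np.array(m['view']);c=V[:3,:3]@np.array(p)+V[:3,3]
    q=np.array(m['mtx'])@(c*[1,-1,-1]);return q[:2]/q[2]
E
python3 - <<'E'
from h import *
print(readout.observe())
for n in('scene','top'):
    snap(n,n+'0.png');m=eyes.camera_model(n);print(n,m)
E
```

```text
pics
{'time_s': 0.0, 'q': array([-8.42430700e+01,  2.18427725e+01,  7.43851977e+01,  5.13617052e-04,
        8.38572780e+01, -1.23362119e+01]), 'qvel': array([ 0.08260749, -0.07763797, -0.00654524,  0.00045461,  0.122814  ,
        0.01817672]), 'joint_efforts': array([ 2.21659081e-05, -4.48464060e+01, -2.31280303e+01, -1.25167121e-04,
        4.76145098e-03, -1.39712805e-05]), 'position': array([ 0.17077831, -0.52253673,  0.24769244]), 'tool_rot': array([[ 9.50553235e-01,  3.10561634e-01, -1.40377102e-04],
       [ 3.10561494e-01, -9.50552137e-01,  1.48125112e-03],
       [ 3.26584013e-04, -1.45160376e-03, -9.99998893e-01]]), 'ft_force': array([ 0.03866972, -0.1128223 , -0.31588299]), 'wrist_torque': array([ 0.01338908, -0.02296381,  0.03598615]), 'grip_width': 0.08577509261221238}
scene {'mtx': array([[439.59241365,   0.        , 250.60819087],
       [  0.        , 439.59241365, 191.46248337],
       [  0.        ,   0.        ,   1.        ]]), 'view': array([[-0.58437015,  0.81129215,  0.01779244,  0.30609654],
       [-0.50484079, -0.38062594,  0.77476427,  0.22902871],
       [ 0.63533243,  0.44376677,  0.6319998 , -1.44811601],
       [ 0.        ,  0.        ,  0.        ,  1.        ]])}
top {'mtx': array([[379.4195719 ,   0.        , 252.29161638],
       [  0.        , 379.4195719 , 197.43389134],
       [  0.        ,   0.        ,   1.        ]]), 'view': array([[ 0.01879316, -0.99981761,  0.0034    ,  0.01313245],
       [ 0.99528998,  0.01903131,  0.09505613, -0.58022527],
       [-0.0951035 ,  0.00159759,  0.99546611, -1.00438835],
       [ 0.        ,  0.        ,  0.        ,  1.        ]])}
```

View pics/scene0.png

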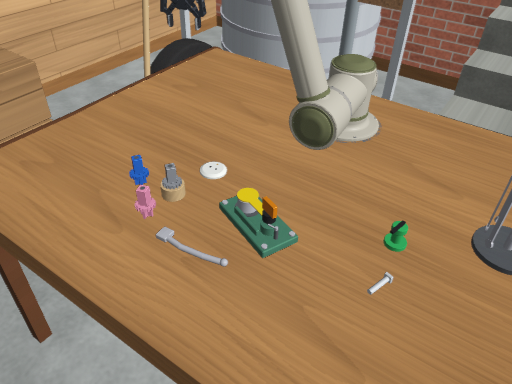

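View pics/top0.png

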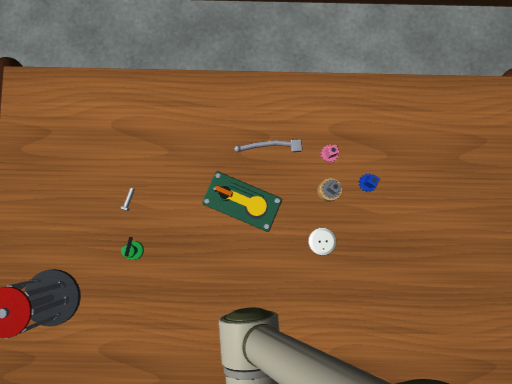

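The scene picture shows the green base at (258,222), with the orange knob at (269,208) and the yellow disc at (248,196). There are three rotor-like things, in scene and top pixels: grey in the wooden ring (172,183) / (330,189), blue (139,168) / (369,183) and pink (145,200) / (330,153). The grey one in the wooden holder fits the description. I'll check it in an enlarged crop.

```bash
python3 - <<'E'
from h import *
t=cv2.imread('pics/top0.png');s=cv2.imread('pics/scene0.png')
a=cv2.resize(t[165:237,198:288],None,fx=4.4,fy=4.4,interpolation=cv2.INTER_CUBIC)
b=cv2.resize(t[172:208,310:350],None,fx=8,fy=8,interpolation=cv2.INTER_CUBIC)
c=cv2.resize(s[155:205,145:200],None,fx=5,fy=5,interpolation=cv2.INTER_CUBIC)
o=np.zeros((600,800,3),np.uint8)
o[:a.shape[0],:a.shape[1]]=a;o[:b.shape[0],400:400+b.shape[1]]=b;o[325:325+c.shape[0],:c.shape[1]]=c
cv2.imwrite('pics/crop1.png',o)
h=cv2.cvtColor(t,cv2.COLOR_BGR2HSV)
def mask(lo,hi,box):
    m=cv2.inRange(h,lo,hi);k=np.zeros_like(m);x0,y0,x1,y1=box;k[y0:y1,x0:x1]=m[y0:y1,x0:x1];return k
def big(m):
    cs,_=cv2.findContours(m,cv2.RETR_EXTERNAL,cv2.CHAIN_APPROX_NONE);return max(cs,key=cv2.contourArea)
box=(195,160,295,240)
g=big(mask((60,80,20),(90,255,200),box));r=cv2.minAreaRect(g);print('base',r,[onz('top',*p,.022).round(4) for p in cv2.boxPoints(r)])
print('base c',onz('top',*r[0],.022))
y=mask((22,150,120),(32,255,255),box);ys=y.copy();ys[:,:246]=0
print('disc',cv2.minEnclosingCircle(big(y*(ys>0))),end=' ');c=cv2.minEnclosingCircle(big(ys))[0];
o_=mask((5,170,120),(18,255,255),box);r=cv2.minAreaRect(big(o_));print('orange',r,onz('top',*r[0],.108), [onz('top',*p,.108).round(4) for p in cv2.boxPoints(r)])
print('disc',onz('top',*c,.066))
w=big(mask((8,40,120),(25,140,255),(310,172,350,208)));print('ring',cv2.minEnclosingCircle(w),cv2.boundingRect(w),onz('top',*cv2.minEnclosingCircle(w)[0],.036))
E
```

```text
base ((241.5186004638672, 200.7313232421875), (71.96783447265625, 35.748985290527344), 23.051301956176758) [array([0.5622, 0.1627, 0.022 ]), array([0.6538, 0.1271, 0.022 ]), array([ 0.5794, -0.0561,  0.022 ]), array([ 0.489 , -0.0192,  0.022 ])]
base c [0.57079706 0.05337917 0.022     ]
disc ((254.5, 205.0), 11.672718048095703) orange ((244.5, 199.5), (79.0, 99.0), 90.0) [0.56661976 0.04367933 0.108     ] [array([0.6645, 0.1709, 0.108 ]), array([ 0.6694, -0.0795,  0.108 ]), array([ 0.4705, -0.0812,  0.108 ]), array([0.4659, 0.1644, 0.108 ])]
disc [0.55645568 0.01804629 0.066     ]
ring ((329.5, 189.5), 12.103818893432617) (318, 178, 24, 23) [ 0.60461943 -0.18426827  0.036     ]
```

View pics/crop1.png

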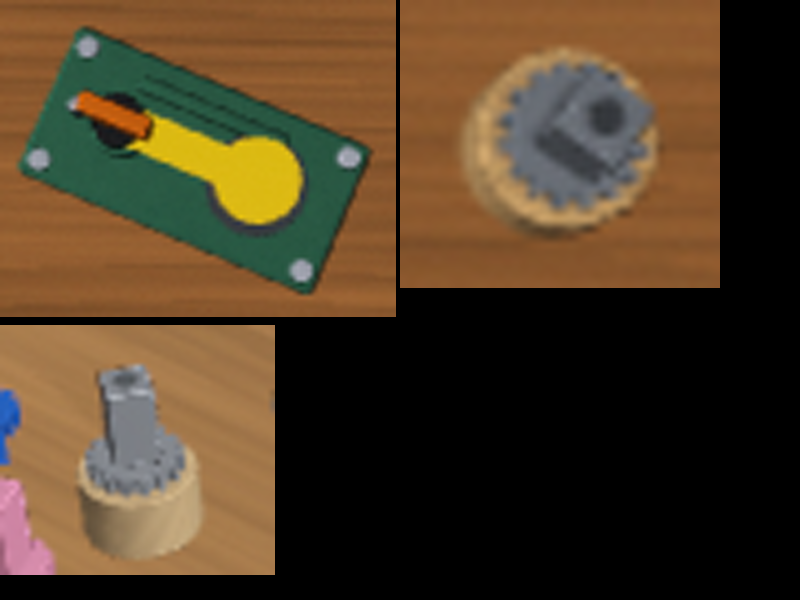

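The crop confirms it: the grey rotor stands in the wooden holder, with its boss hole at top (335.6,186.4). The knob bar spans about (216,186) to (232.5,193) in top. Next I'll refine these positions and work out the moves.

```bash
cat >> h.py <<'E'
from scipy.spatial.transform import Rotation as R
def go(target,yaw):
    "needed total shift in the tool axes (mm) and tilt-free turn to bring tool y to world yaw"
    s=readout.observe();T=s['tool_rot'];d=T.T@(np.array(target)-s['position'])*1000
    c=np.radians(yaw);y=np.array([np.cos(c),np.sin(c),0]);z=np.array([0,0,-1.]);W=np.c_[np.cross(y,z),y,z]
    print('t',round(s['time_s'],2),'pos',s['position'].round(4),'shift',d.round(1),'turn',R.from_matrix(T.T@W).as_rotvec(degrees=True).round(2),'F',s['ft_force'].round(1),'w',round(s['grip_width'],4),'q6',s['q'][5].round(1))
def pts2(a,b):
    "closest point of rays from (name,u,v) pairs"
    (o,d),(p,e)=ray(*a),ray(*b);k=np.linalg.lstsq(np.c_[d,-e],p-o,rcond=None)[0]
    return (o+d*k[0]+p+e*k[1])/2, np.linalg.norm(o+d*k[0]-p-e*k[1])
def blob(im,lo,hi,box):
    h=cv2.cvtColor(im,cv2.COLOR_RGB2HSV);x0,y0,x1,y1=box;m=cv2.inRange(h,lo,hi)
    k=np.zeros_like(m);k[y0:y1,x0:x1]=m[y0:y1,x0:x1]
    return max(cv2.findContours(k,cv2.RETR_EXTERNAL,cv2.CHAIN_APPROX_NONE)[0],key=cv2.contourArea)
def rd(f): return cv2.cvtColor(cv2.imread('pics/'+f),cv2.COLOR_BGR2RGB)
E
python3 - <<'E'
from h import *
t=rd('top0.png');s=rd('scene0.png')
b=blob(t,(5,190,150),(17,255,255),(212,182,234,197));r=cv2.minAreaRect(b);print('bar',r,onz('top',*r[0],.108))
bp=cv2.boxPoints(r);print([onz('top',*p,.108).round(4) for p in bp])
b=blob(s,(5,190,100),(17,255,255),(258,190,282,225));rs=cv2.minAreaRect(b);print('bar scene',rs,cv2.boundingRect(b))
d=blob(t,(22,150,120),(32,255,255),(247,190,272,220));print(cv2.boundingRect(d))
R_=np.array([258.2-2,205]) # placeholder from the crop below
u,v=198+256.5/4.4-.5,165+180/4.4-.5;print('disc crop',onz('top',u,v,.066))
# expected positions from base
c=np.array([.5708,.0534]);k=np.array([.375,.927]);print('knob',c+.048*k,'hub',c-.042*k)
K=[*(c+.048*k),.108];print('proj knob top/scene',proj('top',K),proj('scene',K), proj('scene',[*K[:2],.092]))
# rotor
st=[.6046,-.1843];
for z in(.046,.091):print('rotor proj',z,proj('top',[*st,z]),proj('scene',[*st,z]))
print('hole',onz('top',335.1,185.9,.091))
go([.5888,.0979,.16],-22)
E
```

```text
bar ((223.16378784179688, 190.28448486328125), (16.544612884521484, 4.070499897003174), 23.198589324951172) [0.58882492 0.09772323 0.108     ]
[array([0.5919, 0.1189, 0.108 ]), array([0.6015, 0.1152, 0.108 ]), array([0.5857, 0.0765, 0.108 ]), array([0.5762, 0.0803, 0.108 ])]
bar scene ((269.5000305175781, 207.00003051757812), (21.920310974121094, 10.60660171508789), 45.0) (263, 196, 14, 23)
(247, 196, 20, 20)
disc crop [0.5554485  0.01464202 0.066     ]
knob [0.5888   0.097896] hub [0.55505  0.014466]
proj knob top/scene [223.09472941 190.2930324 ] [270.41644879 201.42469167] [270.08178341 206.92479552]
rotor proj 0.046 [330.28072359 189.07487828] [173.48568205 179.81418183]
rotor proj 0.091 [333.93620713 187.01905528] [171.79363642 165.42673656]
hole [ 0.607545   -0.18728754  0.091     ]
t 0.1 pos [ 0.1708 -0.5226  0.2478] shift [ 590.  -459.8   88.5] turn [ -0.06  -0.05 -49.91] F [-0.3  0.2  0.7] w 0.0853 q6 -12.3
```

Call:
arm_command(
  rows="0 29.5 -23 0 0 0 0; 0 29.5 -23 0 0 0 0; 0 29.5 -23 0 0 0 0; 0 29.5 -23 0 0 0 0; 0 29.5 -23 0 0 0 0",
)

```text
time_s: 0.52
position: [0.2758, -0.366, 0.2481]
tool_rot: [[0.951, 0.31, -0.0], [0.31, -0.951, 0.001], [0.0, -0.001, -1.0]]
ft_force: [1.2, -0.7, -0.6]
grip_width: 0.0852
```

Call:
arm_command(
  rows="0 29.5 -23 0 0 0 0; 0 29.5 -23 0 0 0 0; 0 29.5 -23 0 0 0 0; 0 29.5 -23 0 0 0 0; 0 29.5 -23 0 0 0 0",
)

```text
time_s: 0.93
position: [0.3803, -0.2108, 0.2482]
tool_rot: [[0.951, 0.31, -0.0], [0.31, -0.951, 0.0], [-0.0, -0.0, -1.0]]
ft_force: [0.6, -0.2, 0.1]
grip_width: 0.0852
```

Call:
arm_command(
  rows="0 29.5 -23 0 0 0 0; 0 29.5 -23 0 0 0 0; 0 29.5 -23 0 0 0 0; 0 29.5 -23 0 0 0 0; 0 29.5 -23 0 0 0 0",
)

```text
time_s: 1.35
position: [0.4849, -0.0555, 0.2482]
tool_rot: [[0.951, 0.311, -0.0], [0.311, -0.951, 0.0], [-0.0, -0.0, -1.0]]
ft_force: [0.7, 0.5, 0.9]
grip_width: 0.0853
```

Call:
arm_command(
  rows="0 29.5 -23 0 0 0 0; 0 29.5 -23 0 0 0 0; 0 29.5 -23 0 0 0 0; 0 29.5 -23 0 0 0 0; 0 29.5 -23 0 0 0 0",
)

```text
time_s: 1.77
position: [0.5893, 0.0996, 0.248]
tool_rot: [[0.95, 0.311, -0.001], [0.311, -0.95, -0.0], [-0.001, -0.0, -1.0]]
ft_force: [1.8, -0.9, -0.8]
grip_width: 0.0853
```

Call:
arm_command(
  rows="0.3 0 0 15 0 0 -7.1; 0.3 0 0 15 0 0 -7.1; 0.3 0 0 15 0 0 -7.1; 0.3 0 0 15 0 0 -7.1; 0.3 0 0 15 0 0 -7.1",
)

```text
time_s: 2.18
position: [0.5885, 0.0978, 0.1722]
tool_rot: [[0.588, 0.809, -0.001], [0.809, -0.588, 0.0], [-0.0, -0.001, -1.0]]
ft_force: [0.3, 0.1, 0.4]
grip_width: 0.0598
```

Call:
arm_command(
  rows="0.3 0 0 0 0 0 -7.1; 0.3 0 0 0 0 0 -7.1; 0.3 0 0 0 0 0 0",
)

```text
time_s: 2.43
position: [0.5886, 0.0977, 0.1727]
tool_rot: [[0.374, 0.927, -0.001], [0.927, -0.374, 0.0], [-0.0, -0.001, -1.0]]
ft_force: [0.3, -0.3, 0.7]
grip_width: 0.0597
```

```bash
python3 -c "
from h import *
go([.5888,.0978,.094],-22.2)"
```

```text
t 2.43 pos [0.5886 0.0977 0.1727] shift [ 0.2  0.3 78.7] turn [-0.07  0.02  0.25] F [ 0.3 -0.3  0.7] w 0.0597 q6 20.0
```

Call:
arm_command(
  rows="0.3 0 0 26 0 0 0; 0.3 0 0 26 0 0 0; 0.3 0 0 26 0 0 0; 0.3 0 0 0 0 0 0",
)

```text
time_s: 2.77
position: [0.5864, 0.0977, 0.0908]
tool_rot: [[0.382, 0.924, -0.009], [0.924, -0.382, 0.0], [-0.003, -0.008, -1.0]]
ft_force: [-0.8, -0.4, -1.1]
grip_width: 0.0599
```

Call:
arm_command(
  rows="1 0 0 0 0 0 0; 1 0 0 0 0 0 0; 1 0 0 0 0 0 0; 1 0 0 0 0 0 0; 1 0 0 0 0 0 0",
  squeeze=40,
)

```text
time_s: 3.18
position: [0.5887, 0.098, 0.0971]
tool_rot: [[0.378, 0.926, 0.001], [0.926, -0.378, 0.0], [0.001, 0.001, -1.0]]
ft_force: [-4.4, 1.3, 7.5]
grip_width: 0.0111
```

```bash
python3 -c "
from h import *
go([.5888,.0978,.094],-22.2);snap('scene','grip1.png')
a=cv2.imread('pics/grip1.png')[150:260,200:310];cv2.imwrite('pics/grip1c.png',cv2.resize(a,None,fx=4,fy=4))"
```

```text
t 3.18 pos [0.5887 0.098  0.0971] shift [-0.2  0.2  3.1] turn [ 0.05 -0.04 -0.01] F [-4.4  1.3  7.5] w 0.0111 q6 20.3
```

Call:
arm_command(
  rows="1 0 0 -1 0 0 -5; 1 0 0 0 0 0 -5; 1 0 0 0 0 0 -5; 1 0 0 0 0 0 -5; 1 0 0 0 0 0 -5",
)

```text
time_s: 3.65
position: [0.5879, 0.0982, 0.0971]
tool_rot: [[-0.053, 0.999, -0.001], [0.999, 0.053, 0.001], [0.001, -0.001, -1.0]]
ft_force: [-5.7, 1.4, 2.3]
grip_width: 0.0117
```

Call:
arm_command(
  rows="1 0 0 0 0 0 -5; 1 0 0 0 0 0 -5; 1 0 0 0 0 0 -5; 1 0 0 0 0 0 -5; 1 0 0 0 0 0 -5",
)

```text
time_s: 4.07
position: [0.5871, 0.098, 0.0971]
tool_rot: [[-0.47, 0.883, -0.003], [0.883, 0.47, 0.0], [0.002, -0.003, -1.0]]
ft_force: [-9.8, 0.3, 3.8]
grip_width: 0.0114
```

Call:
arm_command(
  rows="1 0 0 0 0 0 -5; 1 0 0 0 0 0 -5; 1 0 0 0 0 0 -5; 1 0 0 0 0 0 -5; 1 0 0 0 0 0 -4",
)

```text
time_s: 4.48
position: [0.5866, 0.0976, 0.0971]
tool_rot: [[-0.788, 0.615, -0.005], [0.615, 0.788, -0.001], [0.003, -0.004, -1.0]]
ft_force: [-12.6, -3.6, 6.3]
grip_width: 0.0111
```

```bash
python3 -c "
from h import *
go([.5888,.0978,.16],52.3);print(readout.observe()['wrist_torque'])"
```

```text
t 4.48 pos [0.5866 0.0976 0.0971] shift [ -1.4   1.3 -63. ] turn [-0.21 -0.2  -0.26] F [-12.6  -3.6   6.3] w 0.0111 q6 -54.0
[-0.31593273  1.7194625   0.09280054]
```

Call:
arm_command(
  rows="0.3 0 0 0 0 0 0; 0.3 0 0 0 0 0 0; 0.3 0 0 0 0 0 0; 0.3 0 0 -10 0 0 0; 0.3 0 0 -40 0 0 0",
)

```text
time_s: 4.9
position: [0.5866, 0.0977, 0.1424]
tool_rot: [[-0.785, 0.619, -0.01], [0.619, 0.785, 0.0], [0.008, -0.006, -1.0]]
ft_force: [-0.0, -0.2, -0.0]
grip_width: 0.0599
```

Call:
arm_command(
  rows="0.3 0 0 -40 0 0 0; 0.3 0 0 -40 0 0 0; 0.3 0 0 -20 0 0 0; 0.3 -20 -35 0 0 0 0; 0.3 -20 -35 0 0 0 0",
)

```text
time_s: 5.32
position: [0.5772, 0.0184, 0.249]
tool_rot: [[-0.788, 0.616, 0.005], [0.616, 0.788, -0.001], [-0.004, 0.002, -1.0]]
ft_force: [0.3, -0.6, -0.8]
grip_width: 0.06
```

Call:
arm_command(
  rows="0.3 0 -40 0 0 0 0; 0.3 0 -40 0 0 0 0; 0.3 0 -40 0 0 0 0; 0.3 0 -40 0 0 0 0; 0.3 0 0 0 0 0 0",
)

```text
time_s: 5.73
position: [0.4751, -0.1118, 0.2475]
tool_rot: [[-0.782, 0.623, 0.0], [0.623, 0.782, -0.002], [-0.001, -0.001, -1.0]]
ft_force: [1.4, 0.5, 0.9]
grip_width: 0.0599
```

```bash
python3 -c "
from h import *
go([.5888,.0978,.16],52.3)
t=snap('top','top2.png');s=snap('scene','scene2.png')
o=np.zeros((600,800,3),np.uint8)
def put(f,x0,y0,w,h,k,X,Y):
    a=cv2.resize(cv2.imread('pics/'+f)[y0:y0+h,x0:x0+w],None,fx=k,fy=k,interpolation=cv2.INTER_CUBIC);o[Y:Y+a.shape[0],X:X+a.shape[1]]=a
put('top2.png',200,165,95,70,4,0,0);put('scene2.png',210,175,95,80,4,400,0)
put('top2.png',244,192,24,26,10,0,330);put('scene2.png',150,150,50,50,5,400,330)
cv2.imwrite('pics/crop2.png',o)"
```

```text
t 5.73 pos [ 0.4751 -0.1118  0.2475] shift [ 41.8 235.   87.1] turn [-0.08  0.07 -0.84] F [1.4 0.5 0.9] w 0.0599 q6 -78.6
```

View pics/crop2.png

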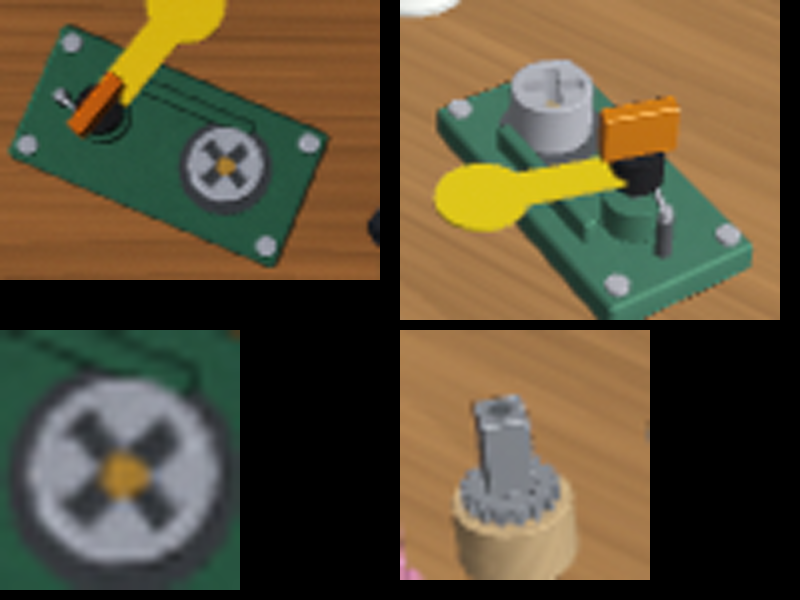

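The shutter is clear of the hub: the disc sits at about (246,166) and the hub is open at about (256,206), with the cross slots and the brass plunger visible. Next I'll measure the hub pose and rotor angle.

```bash
python3 - <<'E'
from h import *
t=rd('top2.png');s=rd('scene2.png')
def rectify(im,n,c,z,half=.04,ppm=4000):
    q=[(-1,-1),(1,-1),(1,1),(-1,1)];w=[proj(n,[c[0]+a*half,c[1]+b*half,z]) for a,b in q]
    N=int(2*half*ppm);d=[((a+1)*N/2,(b+1)*N/2) for a,b in q]
    return cv2.warpPerspective(im,cv2.getPerspectiveTransform(np.float32(w),np.float32(d)),(N,N),flags=cv2.INTER_CUBIC),N,ppm
c0=np.array([.555,.0145])
for n,im in(('top',t),('scene',s)):
    a,N,p=rectify(im,n,c0,.06)
    h=cv2.cvtColor(a,cv2.COLOR_RGB2HSV)
    m=((h[...,1]<70)&(h[...,2]>110)).astype(np.uint8)
    k=cv2.morphologyEx(m,cv2.MORPH_OPEN,np.ones((5,5)))
    cs=max(cv2.findContours(k,cv2.RETR_EXTERNAL,cv2.CHAIN_APPROX_NONE)[0],key=cv2.contourArea)
    (x,y),r=cv2.minEnclosingCircle(cs);e=cv2.fitEllipse(cs)
    print(n,'enc',c0+(np.array([x,y])-N/2)/p,r/p,'ell',c0+(np.array(e[0])-N/2)/p,np.array(e[1])/p)
    x,y=e[0] if n=='top' else proj('top',[0,0,0])*0+ (N/2,N/2)
    yy,xx=np.mgrid[:N,:N];dx,dy=xx-x,yy-y;rr=np.hypot(dx,dy)/p;w=np.where((rr>.008)&(rr<.016),255.-h[...,2],0)
    S=(w*np.exp(4j*np.arctan2(dy,dx))).sum();print('slot ang mod90',np.degrees(np.angle(S))/4,abs(S)/w.sum())
    if n=='top':
        w=np.where((rr<.02),np.clip(170.-h[...,2],0,None),0);print('slot centroid',c0+(np.array([(w*xx).sum(),(w*yy).sum()])/w.sum()-N/2)/p)
# rotor boss: rectified gradients
a,N,p=rectify(t,'top',[.6061,-.1858],.091,.02,8000)
g=cv2.GaussianBlur(cv2.cvtColor(a,cv2.COLOR_RGB2GRAY),(0,0),6).astype(float)
gx,gy=cv2.Sobel(g,-1,1,0),cv2.Sobel(g,-1,0,1);yy,xx=np.mgrid[:N,:N];w=np.hypot(gx,gy)**2*(np.hypot(xx-N/2,yy-N/2)<.018*p)*(np.hypot(xx-N/2,yy-N/2)>.007*p)
S=(w*np.exp(4j*np.arctan2(gy,gx))).sum();print('boss ang mod90',np.degrees(np.angle(S))/4,abs(S)/w.sum())
b=cv2.cvtColor(a,cv2.COLOR_RGB2BGR)
o=np.zeros((320,640,3),np.uint8);o[:,:320]=cv2.resize(b,(320,320));o[:,320:]=cv2.cvtColor(rectify(t,'top',c0,.06)[0],cv2.COLOR_RGB2BGR);cv2.imwrite('pics/rect.png',o)
E
```

```text
top enc [0.55487721 0.01459927] 0.025124391555786132 ell [0.55524643 0.01463466] [0.04811943 0.04922505]
slot ang mod90 41.93676245779672 0.1994969840505721
slot centroid [0.5554919  0.01503768]
scene enc [0.5664238  0.02555003] 0.04032448959350586 ell [0.56361092 0.02163475] [0.04792034 0.0791942 ]
slot ang mod90 40.86623246330925 0.09991349479918095
boss ang mod90 -33.95110939061485 0.22955556842420843
```

View pics/rect.png

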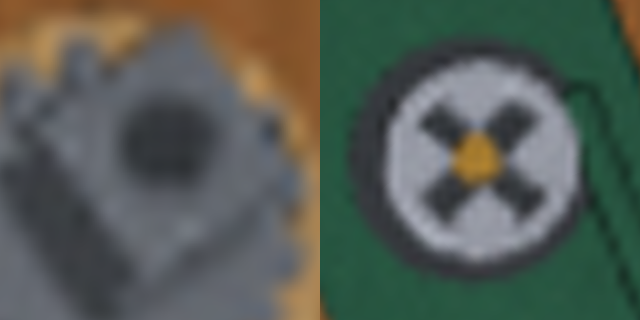

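```bash
python3 -c "
from h import *
print(onz('scene',170.5,165.1,.091),pts2(('scene',170.5,165.1),('top',335.1,185.9)))
go([.6065,-.187,.074],55)"
```

```text
[ 0.60552212 -0.18780063  0.091     ] (array([ 0.6071018 , -0.18662543,  0.0925165 ]), np.float64(0.0007920104596751812))
t 5.83 pos [ 0.4776 -0.1088  0.2474] shift [-149.3   18.6  173.7] turn [ 0.03  0.1  -3.4 ] F [0.1 1.  0.3] w 0.06 q6 -78.3
```

Call:
arm_command(
  rows="0.3 -30 3.7 0 0 0 0; 0.3 -30 3.7 0 0 0 0; 0.3 -30 3.7 0 0 0 0; 0.3 -30 3.7 0 0 0 0; 0.3 -29.5 3.7 0 0 0 0",
)

```text
time_s: 6.25
position: [0.609, -0.1849, 0.2466]
tool_rot: [[-0.787, 0.617, 0.001], [0.617, 0.787, -0.0], [-0.001, 0.0, -1.0]]
ft_force: [0.5, -0.5, 0.2]
grip_width: 0.0599
```

Call:
arm_command(
  rows="0.3 0 0 20 0 0 -3.4; 0.3 0 0 30 0 0 0; 0.3 0 0 10 0 0 0; 0.3 0 0 0 0 0 0; 0.3 0 0 0 0 0 0",
)

```text
time_s: 6.67
position: [0.6074, -0.1849, 0.1871]
tool_rot: [[-0.821, 0.57, 0.0], [0.57, 0.821, -0.0], [-0.0, 0.0, -1.0]]
ft_force: [-0.4, 0.4, -0.3]
grip_width: 0.0599
```

```bash
python3 -c "
from h import *
go([.6065,-.187,.074],55)"
```

```text
t 6.67 pos [ 0.6074 -0.1849  0.1871] shift [ -0.4  -2.2 113.1] turn [0.01 0.02 0.23] F [-0.4  0.4 -0.3] w 0.0599 q6 -82.8
```

Call:
arm_command(
  rows="0.3 0 -2 30 0 0 0; 0.3 0 0 30 0 0 0; 0.3 0 0 30 0 0 0; 0.3 0 0 23 0 0 0; 0.3 0 0 0 0 0 0",
)

```text
time_s: 7.08
position: [0.6048, -0.1864, 0.0708]
tool_rot: [[-0.821, 0.571, -0.005], [0.571, 0.821, 0.002], [0.005, -0.001, -1.0]]
ft_force: [-0.3, 0.0, 0.1]
grip_width: 0.0601
```

Call:
arm_command(
  rows="1 0 0 0 0 0 0; 1 0 0 0 0 0 0; 1 0 0 0 0 0 0; 1 0 0 0 0 0 0; 1 0 0 0 0 0 0",
  squeeze=20,
)

```text
time_s: 7.5
position: [0.6069, -0.1878, 0.0761]
tool_rot: [[-0.821, 0.571, 0.004], [0.571, 0.821, -0.002], [-0.005, 0.001, -1.0]]
ft_force: [-0.2, 0.8, 8.7]
grip_width: 0.0236
```

```bash
python3 -c "
from h import *
go([.6065,-.187,.074],55)"
```

```text
t 7.5 pos [ 0.6069 -0.1878  0.0761] shift [0.8 0.5 2.1] turn [0.04 0.28 0.2 ] F [-0.2  0.8  8.7] w 0.0236 q6 -83.1
```

Call:
arm_command(
  rows="0.3 0 0 0 0 0 0; 0.3 0 0 0 0 0 0; 0.3 0 0 0 0 0 0; 0.3 0 0 0 0 0 6; 0.3 0 0 0 0 0 7",
)

```text
time_s: 7.92
position: [0.6057, -0.1873, 0.0734]
tool_rot: [[-0.668, 0.744, -0.0], [0.744, 0.668, 0.0], [0.0, 0.0, -1.0]]
ft_force: [-0.3, -0.1, 0.4]
grip_width: 0.0597
```

Call:
arm_command(
  rows="0.3 0 0 0 0 0 7; 0.3 0 0 0 0 0 7; 0.3 0 0 0 0 0 7; 0.3 0 0 0 0 0 7; 0.3 0 0 0 0 0 7",
)

```text
time_s: 8.33
position: [0.6057, -0.1873, 0.0734]
tool_rot: [[-0.119, 0.993, -0.0], [0.993, 0.119, 0.0], [0.0, -0.0, -1.0]]
ft_force: [0.2, -0.4, 0.3]
grip_width: 0.0601
```

Call:
arm_command(
  rows="0.3 0 0 0 0 0 7; 0.3 0 0 0 0 0 7; 0.3 0 0 0 0 0 7; 0.3 0 0 0 0 0 7; 0.3 0 0 0 0 0 7",
)

```text
time_s: 8.75
position: [0.6057, -0.1873, 0.0734]
tool_rot: [[0.472, 0.882, -0.0], [0.882, -0.472, 0.0], [0.0, -0.0, -1.0]]
ft_force: [0.5, -0.3, 0.4]
grip_width: 0.0596
```

Call:
arm_command(
  rows="0.3 0 0 0 0 0 7; 0.3 0 0 0 0 0 0; 0.3 0 0 0 0 0 0; 0.3 0 0 0 0 0 0",
)

```text
time_s: 9.08
position: [0.6057, -0.1874, 0.0733]
tool_rot: [[0.568, 0.823, -0.0], [0.823, -0.568, 0.0], [-0.0, -0.0, -1.0]]
ft_force: [0.4, -0.1, 0.0]
grip_width: 0.0594
```

```bash
python3 -c "
from h import *
go([.6065,-.187,.074],-35)"
```

```text
t 9.08 pos [ 0.6057 -0.1874  0.0733] shift [ 0.7  0.5 -0.7] turn [-0.    0.    0.39] F [ 0.4 -0.1  0. ] w 0.0594 q6 6.7
```

Call:
arm_command(
  rows="1 0 0 0 0 0 0; 1 0 0 0 0 0 0; 1 0 0 0 0 0 0; 1 0 0 0 0 0 0; 1 0 0 0 0 0 0",
  squeeze=60,
)

```text
time_s: 9.5
position: [0.6058, -0.1874, 0.0735]
tool_rot: [[0.57, 0.821, 0.0], [0.821, -0.57, -0.0], [0.0, 0.0, -1.0]]
ft_force: [-0.6, -0.3, 1.7]
grip_width: 0.0233
```

Call:
arm_command(
  rows="1 0 0 -10 0 0 0; 1 0 0 -30 0 0 0; 1 0 0 -30 0 0 0; 1 0 0 -30 0 0 0; 1 0 0 0 0 0 0",
)

```text
time_s: 9.92
position: [0.6076, -0.1882, 0.1803]
tool_rot: [[0.57, 0.821, 0.01], [0.821, -0.57, -0.005], [0.001, 0.011, -1.0]]
ft_force: [1.3, -0.0, 0.1]
grip_width: 0.0231
```

```bash
python3 -c "
from h import *
go([.5552,.0147,.16],-48)"
```

```text
t 9.92 pos [ 0.6076 -0.1882  0.1803] shift [ 136.7 -159.    18.8] turn [ 0.61 -0.15 13.22] F [ 1.3 -0.   0.1] w 0.0231 q6 6.9
```

Call:
arm_command(
  rows="1 27 -31 0 0 0 0; 1 27 -31 0 0 0 0; 1 27 -31 0 0 0 0; 1 27 -31 0 0 0 0; 1 27 -31 0 0 0 0",
)

```text
time_s: 10.33
position: [0.5545, 0.0136, 0.1735]
tool_rot: [[0.571, 0.821, -0.0], [0.821, -0.571, 0.0], [0.0, -0.0, -1.0]]
ft_force: [1.4, 0.3, -0.1]
grip_width: 0.0236
```

Call:
arm_command(
  rows="1 0 0 0 0 0 6.6; 1 0 0 0 0 0 6.6; 1 0 0 10 0 0 0; 1 0 0 10 0 0 0; 1 0 0 10 0 0 0",
)

```text
time_s: 10.75
position: [0.5552, 0.0117, 0.142]
tool_rot: [[0.741, 0.671, -0.001], [0.671, -0.741, 0.0], [-0.001, -0.001, -1.0]]
ft_force: [0.2, 0.0, -1.9]
grip_width: 0.0232
```

Call:
arm_command(
  rows="1 0 0 0 0 0 0; 1 0 0 0 0 0 0; 1 0 0 0 0 0 0",
)

```text
time_s: 11.0
position: [0.5557, 0.0116, 0.1432]
tool_rot: [[0.743, 0.669, -0.0], [0.669, -0.743, 0.0], [-0.0, -0.0, -1.0]]
ft_force: [0.5, -1.1, -1.1]
grip_width: 0.0231
```

```bash
python3 -c "
from h import *
go([.5552,.0147,.13],-48)
t=snap('top','top3.png');s=snap('scene','scene3.png')
o=np.zeros((400,800,3),np.uint8)
o[:,:400]=cv2.resize(cv2.imread('pics/top3.png')[175:225,230:280],(400,400),interpolation=cv2.INTER_CUBIC)
o[:,400:]=cv2.resize(cv2.imread('pics/scene3.png')[150:230,210:290],(400,400),interpolation=cv2.INTER_CUBIC)
cv2.imwrite('pics/crop3.png',o)"
```

```text
t 11.0 pos [0.5557 0.0116 0.1432] shift [ 1.7 -2.6 13.2] turn [-0.01  0.01  0.02] F [ 0.5 -1.1 -1.1] w 0.0231 q6 37.0
```

View pics/crop3.png

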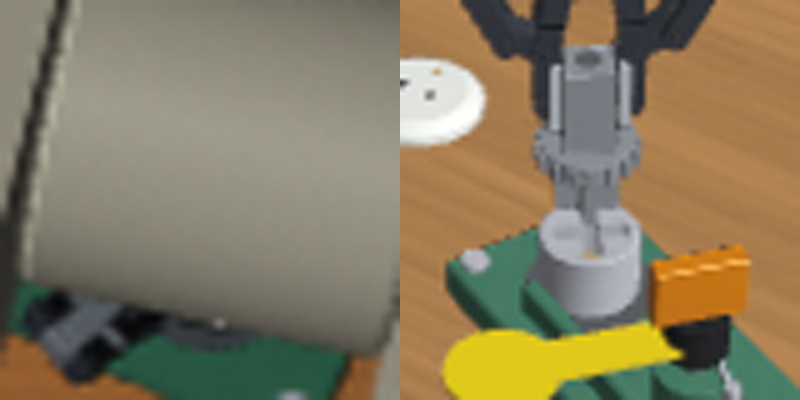

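Scene crop: the rotor hangs upright above the hub at about (242,198), with splines and slots lined up to the eye. I'll correct the offset and lower gently, watching the force.

Call:
arm_command(
  rows="1 1.7 -2.6 0 0 0 0; 1 0 0 6 0 0 0; 1 0 0 6 0 0 0; 1 0 0 0 0 0 0; 1 0 0 0 0 0 0",
)

```text
time_s: 11.52
position: [0.5548, 0.0151, 0.1308]
tool_rot: [[0.743, 0.669, -0.001], [0.669, -0.743, 0.0], [-0.001, -0.001, -1.0]]
ft_force: [-0.1, 0.2, -0.9]
grip_width: 0.023
```

Call:
arm_command(
  rows="1 0 0 1.5 0 0 0; 1 0 0 1.5 0 0 0; 1 0 0 1.5 0 0 0; 1 0 0 1.5 0 0 0; 1 0 0 0 0 0 0",
)

```text
time_s: 11.93
position: [0.555, 0.0147, 0.1253]
tool_rot: [[0.743, 0.669, -0.0], [0.669, -0.743, -0.001], [-0.001, 0.0, -1.0]]
ft_force: [-0.6, -1.5, -0.1]
grip_width: 0.0235
```

```bash
python3 -c "
from h import *
go([.5552,.0147,.125],-48);print(readout.observe()['wrist_torque'])"
```

```text
t 11.93 pos [0.555  0.0147 0.1253] shift [0.2 0.2 0.3] turn [ 0.03  0.04 -0.  ] F [-0.6 -1.5 -0.1] w 0.0235 q6 37.3
[-0.52293653  0.15855084  0.00209744]
```

No contact force, and the foot is already about 2 mm below the rim. I'll continue.

Call:
arm_command(
  rows="1 0 0 2 0 0 0; 1 0 0 2 0 0 0; 1 0 0 2 0 0 0; 1 0 0 2 0 0 0; 1 0 0 0 0 0 0",
)

```text
time_s: 12.35
position: [0.5546, 0.0146, 0.1167]
tool_rot: [[0.743, 0.669, -0.002], [0.669, -0.743, -0.001], [-0.002, -0.0, -1.0]]
ft_force: [-2.5, -4.2, -1.4]
grip_width: 0.0233
```

Call:
arm_command(
  rows="1 0 0 2 0 0 0; 1 0 0 2 0 0 0; 1 0 0 2 0 0 0; 1 0 0 2 0 0 0; 1 0 0 0 0 0 0",
)

```text
time_s: 12.77
position: [0.5546, 0.0145, 0.109]
tool_rot: [[0.743, 0.669, -0.001], [0.669, -0.743, -0.001], [-0.002, -0.0, -1.0]]
ft_force: [-3.0, -4.7, 0.8]
grip_width: 0.0235
```

```bash
python3 -c "
from h import *
go([.5552,.0147,.0975],-48);print(readout.observe()['wrist_torque'])"
```

```text
t 12.77 pos [0.5546 0.0145 0.109 ] shift [ 0.5  0.3 11.5] turn [-0.01  0.09 -0.01] F [-3.  -4.7  0.8] w 0.0235 q6 37.3
[-1.06022472e+00  6.65872508e-01  3.32547707e-05]
```

Call:
arm_command(
  rows="1 -0.8 0 2 0 0 0; 1 0 0 2 0 0 0; 1 0 0 2 0 0 0; 1 0 0 2 0 0 0; 1 0 0 0 0 0 0",
  squeeze=90,
)

```text
time_s: 13.18
position: [0.5545, 0.0144, 0.1018]
tool_rot: [[0.743, 0.669, 0.001], [0.669, -0.743, -0.0], [0.0, 0.001, -1.0]]
ft_force: [-3.1, -1.7, 6.8]
grip_width: 0.0231
```

Call:
arm_command(
  rows="1 0 0 1.5 0 0 0; 1 0 0 1.5 0 0 0; 1 0 0 1 0 0 0; 1 0 0 0 0 0 0; 1 0 0 0 0 0 0",
)

```text
time_s: 13.6
position: [0.5545, 0.0144, 0.0983]
tool_rot: [[0.743, 0.669, 0.001], [0.669, -0.743, -0.0], [0.0, 0.001, -1.0]]
ft_force: [-4.4, -2.1, 10.2]
grip_width: 0.0229
```

```bash
python3 -c "
from h import *
go([.5546,.0145,.0975],-48);print(readout.observe()['wrist_torque'])"
```

```text
t 13.6 pos [0.5545 0.0144 0.0983] shift [ 0.1 -0.   0.8] turn [ 0.05 -0.02 -0.01] F [-4.4 -2.1 10.2] w 0.0229 q6 37.3
[-0.53393411  1.01038123  0.04046414]
```

Call:
arm_command(
  rows="1 -0.5 0 0.7 0 0 0; 1 0 0 0.7 0 0 0; 1 0 0 0 0 0 0; 1 0 0 0 0 0 0",
)

```text
time_s: 13.93
position: [0.5544, 0.0143, 0.0975]
tool_rot: [[0.743, 0.669, 0.002], [0.669, -0.743, -0.0], [0.001, 0.001, -1.0]]
ft_force: [-5.9, -0.9, 16.0]
grip_width: 0.0232
```

Call:
arm_command(
  rows="1 0 0 0.7 0 0 0; 1 0 0 0.7 0 0 0; 1 0 0 0 0 0 0; 1 0 0 0 0 0 0",
)

```text
time_s: 14.27
position: [0.5545, 0.0143, 0.0974]
tool_rot: [[0.743, 0.669, 0.003], [0.669, -0.743, -0.0], [0.002, 0.002, -1.0]]
ft_force: [-9.6, -0.1, 28.5]
grip_width: 0.0229
```

The z stopped at 97.4 mm (97.5 predicted) while the force rose from 16 to 28 N, so it has bottomed out. I'll check visually and for steadiness.

Call:
arm_command(
  rows="1 -0.6 -0.5 0 0 0 0; 1 0 0 0 0 0 0; 1 0 0 0 0 0 0; 1 0 0 0 0 0 0; 1 0 0 0 0 0 0",
)

```text
time_s: 14.68
position: [0.5544, 0.0143, 0.0975]
tool_rot: [[0.743, 0.669, 0.005], [0.669, -0.743, -0.0], [0.003, 0.003, -1.0]]
ft_force: [-6.3, -0.2, 26.4]
grip_width: 0.0227
```

```bash
python3 -c "
from h import *
go([.5546,.0145,.0975],-48)
s=snap('scene','scene4.png')
cv2.imwrite('pics/crop4.png',cv2.resize(cv2.imread('pics/scene4.png')[140:250,120:310],None,fx=4,fy=4,interpolation=cv2.INTER_CUBIC))"
```

```text
t 14.68 pos [0.5544 0.0143 0.0975] shift [ 0.3 -0.  -0. ] turn [ 0.2  -0.2  -0.01] F [-6.3 -0.2 26.4] w 0.0227 q6 37.2
```

View pics/crop4.png

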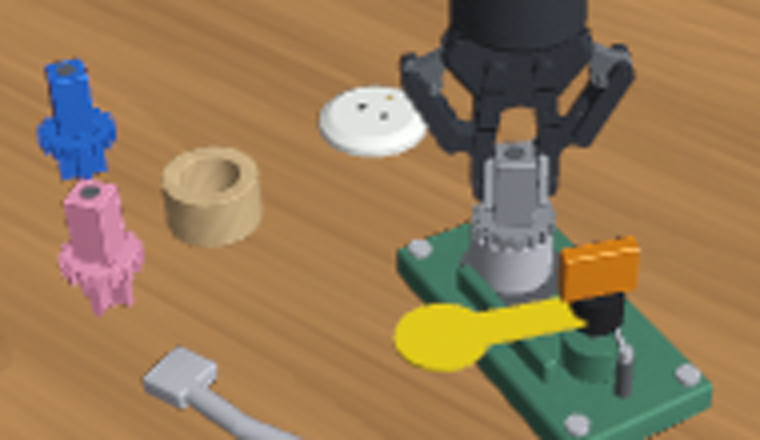

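The flange sits flush on the hub at about (248,197), the shutter is open, and the other parts are undisturbed. Handing in.

```bash
python3 -c "
from h import *
print(env.close_job());go([.5546,.0145,.0975],-48)"
```

```text
the job is handed in; nothing more can be done
None
the job is handed in; nothing more can be done
```

The rotor is home in the hub and still held pressed there, and the job was handed in at about 14.7 s of the 54 s allowed.

- **Shutter:** I turned the orange knob 74° counter-clockwise. It clicked over, and the picture after release shows the yellow shutter clear of the hub.
- **Rotor:** I took the grey rotor from its wooden holder and centred it in the jaws by gripping it on both pairs of flats. I then turned it to the slots at about 42° and slid it in. The blue and pink look-alikes were left alone.
- **Last checks:** The tool stopped at 97.5 mm, matching the predicted home height. The push was about 26 N, above the 12 N spring, with a 90 N grip. The last picture shows the flange flush, the shutter still open, and the nearby parts where they were; the bolt and sprinkler were outside that crop.
- **Small leftovers:** A sideways force of about 6 N and a tool tilt of about 0.3° remained. My hub estimate from the images was off by about 1 mm, which the clearance in the slots absorbed. A state reading after the hand-in was refused, so the last numbers are from just before it.

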